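Index the sample carousel and snap the lid on the open jar

ROBOT

A 7-joint arm with a two-finger parallel gripper is mounted at the origin on the work surface. World frame = base frame: x ahead of the robot, y to its left, z up, the work surface at z = 0. Lengths are in m, angles in rad, forces in N, time in s.
With the tool pointing down it reaches from about 0.4 to 0.85 m from the base axis. Payload 10.4 kg.
Tool frame: the origin (TCP) lies between the finger pads, 19 mm behind the fingertips; this is the grasp point; z points along the fingers, y is the line along which they close (so a half turn about z gives the same grasp; the last joint's range is limited). The gripper opens to 85 mm and grips with 20 to 120 N. Pads are 22 mm wide; open, the fingers measure 114 mm over their backs; the gripper's body (76 mm by 85 mm) begins 54 mm behind the grasp point. The pads swing forward as they close: fully open they stand 13 mm farther back than shut.
Start: joints at [1.297, 0.332, -0.065, 1.46, 0.022, 1.35, -0.088], TCP at [0.155, -0.605, 0.25] pointing down, gripper open.
Joint ranges: [-2.6, 2.6], [-0.5, 2.12], [-1.47, 1.34], [0.16, 2.42], [-1.27, 4.41], [0.06, 2.06], [-2.6, 2.6]. Speed limits (rad/s): [2.22, 2.22, 2.79, 2.79, 3.14, 3.14, 3.14].

INTERFACE

Orientations are given as a rotation vector (axis times angle).
In Python, from station import robot gives the robot as it stands.
- The arm moves only by the shell command python3 drive.py FILE [FORCE], which reads ROWS from the file FILE. ROWS is a JSON list of rows, 1 to 8 of them, each an object with the fields x, y, z (the shift in shares of 0.8 m (1.0 is 0.8 m)), wx, wy, wz (a rotation vector in a scale on which 1.0 is 4 rad), finger_gap (the finger opening in m); a field left out counts as zero (the opening has to be given); each row is the pose to reach, as a shift and turn from the pose commanded when the command began, along the tool's axes at that moment; what a row does not reach only later rows make up. A row lasts 1/12 s, in which the tool goes at most 0.0417 m and 0.125 rad, less where a joint would pass 70% of its speed; a pose out of reach is approached as far as the arm can. The fingers move at their own pace and stop on an object; FORCE is the grip in N (left out, the last holds). Time passes only in rows, so rows that do not move let the fingers close. It prints the time, the measured TCP pose, the force, the opening and the grip force at its end. Input that does not fit is refused with a message, and nothing moves.
- robot.observe(): the state, without advancing time (a new reading comes with each control period).
- robot.capture(name): name is "side" or "top"; returns the picture (420x560x3 uint8, blue, green, red); there is no depth.
- robot.get_calibration(name): a dict with "vfov" (degrees; the focal length in pixels is half the picture's height over the tangent of half this angle, whatever the lens; pixels are square), "cx", "cy" (the principal point, pixels), "rvec" (rotation vector, rad) and "tvec" (3), from world to camera coordinates, as OpenCV has them. Camera axes: x right, y down, z forward; pixel columns grow to the right and rows downward; lengths in m; the calibration is good to about 2 mm. A picture is of the moment at which its call begins. get_calibration takes no time and is no camera call.
- robot.hand_in(): hands the job in; it is judged then, once.
The state is a dict: "clock": time; "joint_pos": joint angles; "joint_vel": joint speeds; "joint_torque": joint torques, N m; "tcp_pos": TCP position; "ee_rot": TCP orientation; "ft_force": force on the tool from outside, world axes, zero at the start; "moment": the same for the moment, N m; "gripper_width": finger opening in m; "grip_force": force on a finger pad.
Only numpy, scipy, OpenCV 4.12 (cv2) and the standard library are available. Lean on these libraries where they do the work, as an engineer would, in place of code of your own. Each camera call takes 0.05 s, during which the arm holds its last target. There are 200 camera calls.

TASK

One of the six amber jars on the round carousel has no lid. First turn the carousel (it has a black knob at its centre) until the open jar, now one click short of it (anticlockwise seen from above), rests in its click at the station beside the yellow mark on the blue base. Then set the loose blue lid on the open jar and press it down until it snaps fully home, and keep pressing: finish while still holding the lid down with about ten newtons, and leave the other things on the bench where they stand.

Things in the scene. Friction and masses are not known exactly. Their poses are not given: they have to be found in the camera images.
- carousel (a joint): angle of the carousel about its vertical axis, rad, growing anticlockwise seen from above; 0 (or a whole turn) = open jar at the station. Detents every 60 degrees (1.047): it settles into the nearest one by itself (about 0.25 N m to turn out of a detent). It starts one click short, near -1.047.
- base: blue carousel base, 244 mm across, 31 mm high, fixed; origin at the centre of its underside, on the carousel's axis, z up; its -x axis points to the tongue with the yellow mark (70 mm wide, reaching 170 mm from the axis). On it turns a white disc, 230 mm across, top at z 45 mm, with six amber jars 60 degrees apart, centres 80 mm from the axis; five wear blue lids (tab tops at z 133 mm).
- knob (a point): point on the carousel's axis at 138 mm above the bench, where to grip the round black knob: 44 mm across, from z 115 to 150 mm, on a column 32 mm across, fast to the disc
- station (a point): point fixed to the base, 80 mm from the axis on the side of the yellow mark, 105 mm above the bench: where the centre of the open jar's mouth must stand
- jar (a point): the open amber jar, fixed to the carousel disc: 52 mm across, 60 mm high, neck 36 mm across over its top 18 mm; origin at the centre of its underside, z up. Four steel spring catches with round noses stand 5 mm out of the neck all round, so a lid may go on at any yaw.
- jar_mouth (a point): centre of the top of the open jar's neck, 60 mm above the jar's origin. A lid set on rests on the catches with its lower rim (origin) about 58 mm above the jar's origin; pressed with some 8 to 14 N it passes the catches, the force drops (they then pull it down), and it is home with its rim 45 mm above the jar's origin, its ceiling on the jar's top.
- lid: loose blue snap lid, 54 mm across, 50 g, standing tab up on the bench; origin at the centre of its lower rim, z up. Round part 19 mm high, skirt open below (opening 41 mm across, ceiling 15 mm above the rim). On top a tab to pinch: 32 mm along the lid's x, 16 mm thick along its y, from 19 to 43 mm above the rim.
- lid_tab (a point): point in the lid's tab, on its axis, 39 mm above the rim: with the TCP here the fingertips just clear the lid's top
- beaker: glass beaker, 54 mm across, 75 mm high; origin under its centre; leave alone
- reagent: white jar with red cap, 56 mm across, 85 mm high; origin under its centre; leave alone
- amber: amber bottle with blue cap, 60 mm across, 130 mm high; origin under its centre; leave alone
- calculator: black pocket calculator lying flat, 155 x 80 x 15 mm; leave alone
- tape: yellow roll of tape lying flat, 70 mm across, 18 mm high; leave alone

How it is judged:
On the way, in this order (a step that is already met when the one before it is completed fails the run):
1. the open jar rests at the station, in the detent (horizontal distance between jar_mouth and station below 0.006 m and velocity of joint carousel between -0.1 and 0.1 rad/s), for 0.2 s.
2. the lid has snapped fully home on the open jar at the station (z of lid in the frame of jar between 0.041 and 0.048 m and horizontal distance between lid and jar below 0.004 m and horizontal distance between jar_mouth and station below 0.008 m), for 0.1 s.
At the end, for the whole second after the job is handed in: The open jar's mouth is within 8 mm of the station; the lid sits home on it (origin 41 to 48 mm above the jar's origin, within 4 mm of its axis, level within 0.1 rad); and the robot's fingers still press it: 4 to 40 N between lid and jar (all of step 2 and angle between the z axis of lid and the z axis of jar, either way round below 0.1 rad and contact force between lid and carousel between 4 and 40 N and contact force between the fingers and lid above 3 N); the arm keeps its last pose, push and grip.
It fails at once if another thing on the bench is pushed more than 40 mm or knocked over (distance of any of beaker, reagent, amber, calculator, tape from where it was at the start of the episode above 0.04 m or angle between any of beaker, reagent, amber's own z axis and vertical above 0.6 rad).
It also fails if it takes over 56 s, if anything falls off the work surface, if the arm or the gripper's body presses on something with over 40 N, if the wrist force passes 120 N, or if a joint passes its speed limit or range.

## Working session

There is one attempt and no reset: what is moved stays moved. The work goes in short steps, Python scripts to look and compute and a shell command to move; the robot and the scene stay as the last step left them, time stands still between calls to the robot, and variables do not carry over. Pictures are saved under pics/ and viewed, at most 10 in all, crops included, and the job is handed in when it is done.

```bash
ls; mkdir -p pics; python3 - <<'E'
from station import robot
import cv2,numpy as np
for n in("top","side"):
    cv2.imwrite(f"pics/{n}0.png",robot.capture(n)); print(n,robot.get_calibration(n))
s=robot.observe(); print(s)
E
```

```text
drive.py
pics
station.py
top {'vfov': 44.41331777028977, 'cx': 276.0811420295155, 'cy': 204.57274479906536, 'rvec': array([ 2.14082764, -2.11588219,  0.15622924]), 'tvec': array([0.02360153, 0.48730475, 1.37074702])}
side {'vfov': 50.509983456709904, 'cx': 282.86580156758686, 'cy': 212.89016700178743, 'rvec': array([ 0.86052266, -2.50766391,  1.08303283]), 'tvec': array([0.39634024, 0.26752131, 1.04774073])}
{'clock': 0.1, 'joint_pos': array([ 1.29742114,  0.3327948 , -0.06467924,  1.46085052,  0.02161144,
        1.34991765, -0.08847558]), 'joint_vel': array([-0.00011724, -0.0013509 ,  0.00096786, -0.00318391, -0.00092241,
       -0.00108663, -0.00013615]), 'joint_torque': array([ 6.83282760e-04, -6.26746988e+01,  4.86849924e-02, -3.92432141e+01,
        1.63754466e-02,  6.82978687e-03,  3.19581886e-05]), 'tcp_pos': array([ 0.15500112, -0.60515016,  0.24930735]), 'ee_rot': array([-3.11568062e+00, -3.92769765e-01,  3.68856724e-04]), 'ft_force': array([-0.11041916, -0.319923  , -0.03473581]), 'moment': array([-0.00413067, -0.00087567,  0.00284603]), 'grip_force': 0.0, 'gripper_width': 0.08528709812058892}
```

View pics/top0.png

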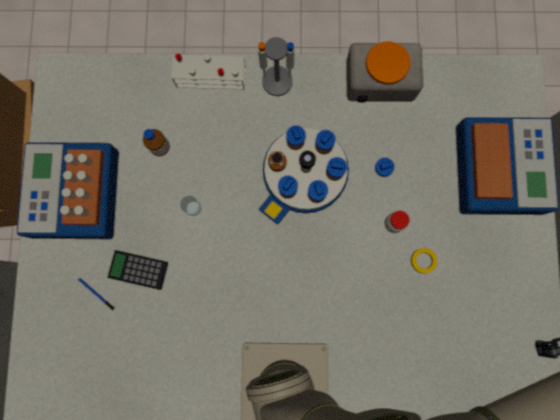

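View pics/side0.png

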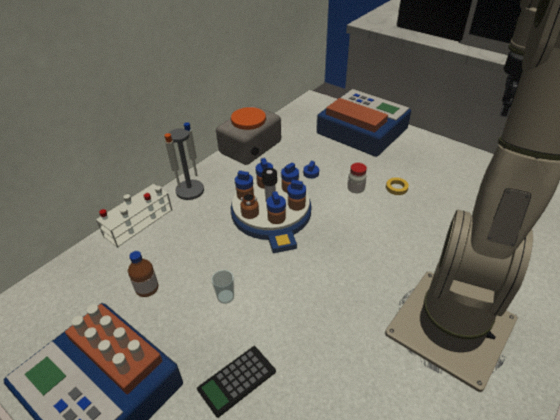

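Top view: carousel about (307,168), knob (307,158), open jar (277,160), yellow mark (274,209), loose lid (385,167). The side view shows the same things, with the open jar at (250,205), knob (270,177), lid (311,171). Now measure.

```bash
cat > h.py <<'E'
import cv2,numpy as np
from station import robot
def cam(n):
    c=robot.get_calibration(n); f=210/np.tan(np.radians(c["vfov"]/2))
    K=np.array([[f,0,c["cx"]],[0,f,c["cy"]],[0,0,1]]); R=cv2.Rodrigues(c["rvec"])[0]
    return K,R,np.array(c["tvec"]).ravel()
def ray(n,p,z):
    K,R,t=cam(n); o=-R.T@t; d=R.T@np.linalg.solve(K,[p[0],p[1],1]); return (o+d*(z-o[2])/d[2])[:2]
def blobs(m,amin=40):
    k,l,s,c=cv2.connectedComponentsWithStats(m.astype(np.uint8)*255)
    return [(c[i].round(2),s[i].tolist()) for i in range(1,k) if s[i,4]>=amin]
def masks(im):
    h,s,v=[a.astype(int) for a in cv2.split(cv2.cvtColor(im,cv2.COLOR_BGR2HSV))]
    return dict(blue=(h>105)&(h<125)&(s>150)&(v>75),yellow=(h>18)&(h<32)&(s>150)&(v>100),dark=(v<45),white=(s<60)&(v>150))
E
python3 - <<'E'
from h import *
roi={"top":(255,115,410,230),"side":(220,145,330,255)}
for n in roi:
    im=cv2.imread(f"pics/{n}0.png"); x0,y0,x1,y1=roi[n]; c=im[y0:y1,x0:x1]
    m=masks(c)
    for k in("blue","yellow","dark","white"):
        print(n,k,[((b[0]+[x0,y0]).tolist(),b[1][2:]) for b in blobs(m[k],25)])
    big=cv2.resize(c,None,fx=3.5,fy=3.5,interpolation=cv2.INTER_CUBIC)
    mm=cv2.resize((m["blue"]*255+m["dark"]*120+m["white"]*60).astype(np.uint8),(big.shape[1],big.shape[0]),interpolation=0)
    cv2.imwrite(f"pics/{n}_c.png",big)
a=cv2.imread("pics/top_c.png");b=cv2.imread("pics/side_c.png");s=600/(a.shape[0]+0);
a=cv2.resize(a,(460,int(a.shape[0]*460/a.shape[1])));b=cv2.resize(b,(340,340))
o=np.zeros((342,800,3),np.uint8);o[:a.shape[0],:460]=a[:342];o[:340,460:]=b;cv2.imwrite("pics/c.png",o)
E
```

```text
top blue [([295.4, 135.0], [18, 19, 261]), ([325.11, 139.51], [19, 18, 252]), ([336.55, 167.12], [20, 19, 259]), ([384.21000000000004, 166.74], [18, 18, 235]), ([287.54, 185.61], [18, 20, 272]), ([317.4, 190.18], [18, 19, 267]), ([280.44, 211.13], [18, 25, 82])]
top yellow [([272.83, 209.51999999999998], [16, 16, 149])]
top dark [([306.75, 160.8], [15, 19, 152]), ([276.71, 157.5], [8, 8, 56])]
top white [([309.54, 140.44], [14, 20, 111]), ([304.22, 175.7], [79, 70, 1524])]
side blue [([266.05, 163.28], [10, 9, 43]), ([311.13, 168.99], [15, 13, 102]), ([259.17, 167.88], [7, 9, 42]), ([289.76, 165.56], [8, 6, 25]), ([289.8, 173.28], [16, 10, 90]), ([242.93, 172.96], [10, 5, 27]), ([243.42000000000002, 180.76], [17, 10, 93]), ([295.93, 188.1], [18, 16, 142]), ([275.45, 200.92000000000002], [18, 16, 164])]
side yellow [([282.24, 239.5], [14, 10, 102])]
side dark [([254.99, 151.19], [13, 12, 85]), ([227.91, 152.88], [12, 9, 34]), ([268.78, 177.68], [16, 18, 196]), ([248.12, 196.8], [9, 6, 41])]
side white [([278.34000000000003, 202.51], [110, 110, 6633])]
```

View pics/c.png

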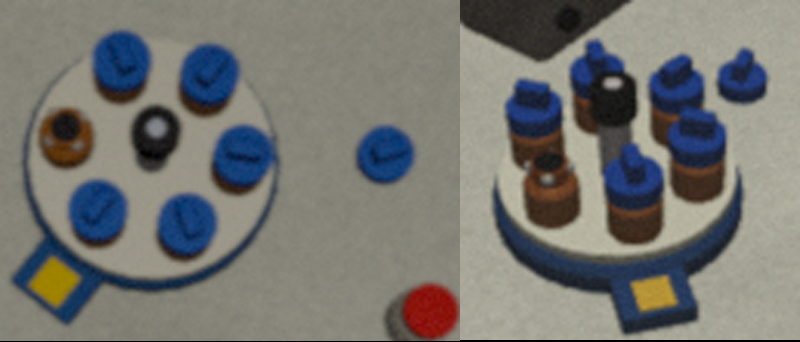

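```bash
python3 - <<'E'
from h import *
from scipy.optimize import least_squares
K,R,t=cam("top");print("top cam",-R.T@t);K2,R2,t2=cam("side");print("side cam",-R2.T@t2)
L=np.array([[295.4,135],[325.11,139.51],[336.55,167.12],[317.4,190.18],[287.54,185.61]])
for z in(.100,.107,.113):
    P=np.array([ray("top",p,z) for p in L])
    a=np.radians(60*np.arange(5))
    # lids listed clockwise from above, starting next (cw) after the open jar
    f=lambda v:(np.c_[v[0]+v[3]*np.cos(v[2]-a),v[1]+v[3]*np.sin(v[2]-a)]-P).ravel()
    r=least_squares(f,[P[:,0].mean(),P[:,1].mean(),0.5,.08]);c=r.x
    print(z,"axis,phi,r",c,"rms",np.sqrt(np.mean(r.fun**2)))
y=ray("top",(272.83,209.52),.031);print("yellow",y,np.degrees(np.arctan2(*(y-c[:2])[::-1])),np.linalg.norm(y-c[:2]),"side",ray("side",(282.24,239.5),.031))
print("phi open jar deg",np.degrees(c[2])+60)
print("mouth top",ray("top",(276.71,157.5),.105),"side",ray("side",(248.12,196.8),.105))
for z in(.012,.018,.025):print("lid",z,ray("top",(384.21,166.74),z),ray("side",(311.13,168.99),z))
# side lids
for p in[(295.93,188.1),(275.45,200.92)]:print("side lid",ray("side",p,.110))
# white disc
for n in("top","side"):
    im=cv2.imread(f"pics/{n}0.png")
    print(n,"knobtop",)
def ori(n,z,z2):pass
g=cv2.imread("pics/top0.png")[155:180,372:398]
cv2.imwrite("pics/l.png",cv2.resize(np.hstack([g,cv2.imread("pics/side0.png")[158:183,298:324]]),None,fx=14,fy=14,interpolation=cv2.INTER_CUBIC)*1)
E
```

```text
top cam [0.25754932 0.00410562 1.43199924]
side cam [-0.06376333  0.69483887  0.916268  ]
0.1 axis,phi,r [ 0.5915669  -0.05086488  0.37726034  0.08065093] rms 0.00030663214637792973
0.107 axis,phi,r [ 0.58981155 -0.050576    0.37726034  0.08022708] rms 0.00030502071526243476
0.113 axis,phi,r [ 0.58830697 -0.05032839  0.37726034  0.07986379] rms 0.0003036394885919915
yellow [0.47458598 0.03825915] 142.0817596041775 0.1441534365908766 side [0.47287444 0.04278741]
phi open jar deg 81.61542517994265
mouth top [0.60297142 0.02811699] side [0.60564605 0.02627   ]
lid 0.012 [ 0.60303362 -0.27401505] [ 0.60892489 -0.28352399]
lid 0.018 [ 0.60157383 -0.27283989] [ 0.60446147 -0.27703236]
lid 0.025 [ 0.59987074 -0.27146887] [ 0.59925414 -0.26945879]
side lid [ 0.51859188 -0.07960837]
side lid [ 0.53025206 -0.00202442]
top knobtop
side knobtop
```

View pics/l.png

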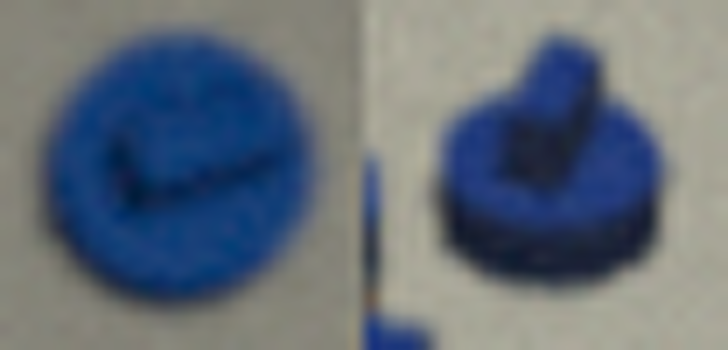

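The views show the lid's tab running about 16° off the image's horizontal. Fitted values: axis (0.589,-0.050), station (0.526,-0.001), lid (0.601,-0.2725). I'll head for the knob, keeping the current yaw.

The rows are not in the units I measure in: shifts go in shares of 0.8 m and turns go in shares of 4 rad. I convert before sending: 0.559 m / 0.8 = 0.6988, -0.43 m / 0.8 = -0.5375.

```bash
cat > to.py <<'E'
import sys,numpy as np
from station import robot
from scipy.spatial.transform import Rotation as Ro
s=robot.observe(); R=Ro.from_rotvec(s["ee_rot"]); M=R.as_matrix()
yaw=np.degrees(np.arctan2(M[1,1],M[0,1]))
print("t",round(s["clock"],2),"tcp",s["tcp_pos"].round(4),"y-yaw",yaw.round(1),"tilt",np.degrees(np.arccos(-M[2,2])).round(2),"j",s["joint_pos"].round(2),"F",s["ft_force"].round(1),"w",round(s["gripper_width"],4))
a=[float(v) for v in sys.argv[1:]]
if len(a)>2: print("shift",(M.T@(np.array(a[:3])-s["tcp_pos"])).round(4))
if len(a)>3:
    c,n=np.cos(np.radians(a[3])),np.sin(np.radians(a[3])); G=np.array([[-n,c,0],[c,n,0],[0,0,-1]]).T
    G=np.column_stack([np.cross([c,n,0],[0,0,-1]),[c,n,0],[0,0,-1]])
    print("rot",Ro.from_matrix(M.T@G).as_rotvec().round(4))
E
echo '[{"x":0.6988, "y":-0.5375, "finger_gap":0.085}, {"x":0.6988, "y":-0.5375, "finger_gap":0.085}, {"x":0.6988, "y":-0.5375, "finger_gap":0.085}, {"x":0.6988, "y":-0.5375, "finger_gap":0.085}, {"x":0.6988, "y":-0.5375, "finger_gap":0.085}, {"x":0.6988, "y":-0.5375, "finger_gap":0.085}, {"x":0.6988, "y":-0.5375, "finger_gap":0.085}, {"x":0.6988, "y":-0.5375, "finger_gap":0.085}]' > path.dat && python3 drive.py path.dat 60; python3 to.py 0.5888 -0.0504 0.25 -75
```

```text
clock: 0.77
tcp_pos: [0.3613, -0.3411, 0.2499]
ee_rot: [3.117, 0.393, -0.0]
ft_force: [2.3, 0.4, 0.2]
gripper_width: 0.0854
grip_force: 0.0
t 0.77 tcp [ 0.3613 -0.3411  0.2499] y-yaw -75.6 tilt 0.02 j [ 0.96  0.07 -0.31  1.78  0.02  1.3  -0.67] F [2.3 0.4 0.2] w 0.0854
shift [ 2.925e-01 -2.252e-01 -2.000e-04]
rot [ 0.0001  0.0003 -0.0111]
```

Converted, 0.2925 m / 0.8 = 0.3656, -0.2252 m / 0.8 = -0.2815.

```bash
echo '[{"x":0.3656, "y":-0.2815, "finger_gap":0.085}, {"x":0.3656, "y":-0.2815, "finger_gap":0.085}, {"x":0.3656, "y":-0.2815, "finger_gap":0.085}, {"x":0.3656, "y":-0.2815, "finger_gap":0.085}, {"x":0.3656, "y":-0.2815, "finger_gap":0.085}, {"x":0.3656, "y":-0.2815, "finger_gap":0.085}, {"x":0.3656, "y":-0.2815, "finger_gap":0.085}, {"x":0.3656, "y":-0.2815, "finger_gap":0.085}]' > path.dat && python3 drive.py path.dat >/dev/null; python3 to.py 0.5888 -0.0504 0.138 -75.6
```

```text
t 1.43 tcp [ 0.5668 -0.0788  0.2498] y-yaw -75.7 tilt 0.01 j [ 0.54  0.27 -0.57  1.58  0.15  1.34 -1.37] F [ 1.6 -0.4  0.2] w 0.085
shift [ 0.0284 -0.0221  0.1118]
rot [ 0.0001  0.0002 -0.001 ]
```

Converted, 0.112 m / 0.8 = 0.14, 0.1 m / 0.8 = 0.125.

```bash
echo '[{"x":0.0355, "y":-0.0276, "finger_gap":0.085}, {"x":0.0355, "y":-0.0276, "z":0.025, "finger_gap":0.085}, {"x":0.0355, "y":-0.0276, "z":0.0625, "finger_gap":0.085}, {"x":0.0355, "y":-0.0276, "z":0.1, "finger_gap":0.085}, {"x":0.0355, "y":-0.0276, "z":0.125, "finger_gap":0.085}, {"x":0.0355, "y":-0.0276, "z":0.14, "finger_gap":0.085}, {"x":0.0355, "y":-0.0276, "z":0.14, "finger_gap":0.085}]' > path.dat && python3 drive.py path.dat ; echo '[{"finger_gap":0.03}, {"finger_gap":0.03}, {"finger_gap":0.03}, {"finger_gap":0.03}, {"finger_gap":0.03}, {"finger_gap":0.03}]' > path.dat && python3 drive.py path.dat 60; python3 to.py 0.5888 -0.0504 0.138 -15.6
```

```text
clock: 2.02
tcp_pos: [0.5865, -0.0521, 0.1352]
ee_rot: [-3.116, -0.393, 0.007]
ft_force: [0.2, 0.4, 0.1]
gripper_width: 0.0846
grip_force: 0.0
clock: 2.52
tcp_pos: [0.5893, -0.0534, 0.1403]
ee_rot: [3.114, 0.391, 0.005]
ft_force: [-1.0, -4.0, 6.5]
gripper_width: 0.0427
grip_force: 60.6
t 2.52 tcp [ 0.5893 -0.0534  0.1403] y-yaw -75.7 tilt 0.25 j [ 0.47  0.4  -0.56  1.66  0.23  1.14 -1.48] F [-1.  -4.   6.5] w 0.0427
shift [ 0.0003 -0.0031  0.0023]
rot [ 0.0044 -0.0011 -1.0489]
```

Converted, -0.88 rad / 4 = -0.22.

```bash
echo '[{"wz":-0.0275, "finger_gap":0.03}, {"wz":-0.055, "finger_gap":0.03}, {"wz":-0.0825, "finger_gap":0.03}, {"wz":-0.11, "finger_gap":0.03}, {"wz":-0.1375, "finger_gap":0.03}, {"wz":-0.165, "finger_gap":0.03}, {"wz":-0.1925, "finger_gap":0.03}, {"wz":-0.22, "finger_gap":0.03}]' > path.dat && python3 drive.py path.dat; python3 to.py 0.5888 -0.0504 0.138 -15.6;  echo '[{"wz":-0.0225, "finger_gap":0.03}, {"wz":-0.0425, "finger_gap":0.03}, {"wz":-0.0425, "finger_gap":0.03}, {"wz":-0.0425, "finger_gap":0.03}]' > path.dat && python3 drive.py path.dat; python3 to.py 0.5888 -0.0504 0.138 -15.6
python3 -c "
from h import *
for n in('top','side'): cv2.imwrite(f'pics/{n}1.png',robot.capture(n))
a=cv2.resize(cv2.imread('pics/top1.png')[100:250,240:440],None,fx=2,fy=2);b=cv2.resize(cv2.imread('pics/side1.png')[120:270,180:380],None,fx=2,fy=2)
cv2.imwrite('pics/d.png',np.hstack([a,b]))"
```

```text
clock: 3.18
tcp_pos: [0.5903, -0.0547, 0.1403]
ee_rot: [2.646, 1.683, 0.005]
ft_force: [7.2, -8.5, 2.3]
gripper_width: 0.0425
grip_force: 60.3
t 3.18 tcp [ 0.5903 -0.0547  0.1403] y-yaw -25.1 tilt 0.38 j [ 0.58  0.44 -0.71  1.66  0.31  1.16 -0.64] F [ 7.2 -8.5  2.3] w 0.0425
shift [ 0.0033 -0.0032  0.0023]
rot [ 0.0066  0.0009 -0.1652]
clock: 3.52
tcp_pos: [0.5906, -0.0549, 0.1403]
ee_rot: [2.497, 1.896, 0.005]
ft_force: [7.7, -6.7, 2.1]
gripper_width: 0.0427
grip_force: 60.6
t 3.52 tcp [ 0.5906 -0.0549  0.1403] y-yaw -15.6 tilt 0.41 j [ 0.6   0.44 -0.74  1.66  0.33  1.16 -0.49] F [ 7.7 -6.7  2.1] w 0.0427
shift [ 0.0038 -0.003   0.0023]
rot [0.007  0.0013 0.0001]
```

View pics/d.png

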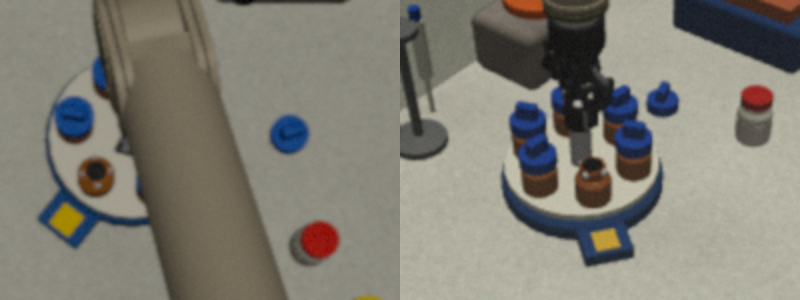

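The pictures show the open jar at the station beside the yellow mark (about (95,175) in the left crop). Releasing and rising.

```bash
echo '[{"finger_gap":0.085}, {"finger_gap":0.085}, {"finger_gap":0.085}, {"finger_gap":0.085}, {"finger_gap":0.085}]' > path.dat && python3 drive.py path.dat; python3 to.py 0.5888 -0.0504 0.138 -15.6;  echo '[{"z":-0.0375, "finger_gap":0.085}, {"z":-0.0875, "finger_gap":0.085}, {"z":-0.125, "finger_gap":0.085}]' > path.dat && python3 drive.py path.dat>/dev/null; python3 to.py 0.6015 -0.273 0.238 16
```

```text
clock: 4.03
tcp_pos: [0.588, -0.0518, 0.1381]
ee_rot: [2.5, 1.903, 0.0]
ft_force: [0.6, 0.2, -0.4]
gripper_width: 0.0851
grip_force: 0.0
t 4.03 tcp [ 0.588  -0.0518  0.1381] y-yaw -15.4 tilt 0.0 j [ 0.6   0.44 -0.74  1.66  0.32  1.16 -0.49] F [ 0.6  0.2 -0.4] w 0.0851
shift [0.0015 0.0004 0.0001]
rot [0.     0.     0.0027]
t 4.28 tcp [ 0.588  -0.0516  0.2403] y-yaw -15.4 tilt 0.03 j [ 0.63  0.36 -0.77  1.54  0.25  1.35 -0.44] F [ 0.5 -0.6  1.9] w 0.0852
shift [-0.2099  0.0719  0.0022]
rot [ 4.000e-04 -3.000e-04 -5.486e-01]
```

Converted, -0.2099 m / 0.8 = -0.2624, 0.0719 m / 0.8 = 0.0899, -0.5486 rad / 4 = -0.1372.

```bash
echo '[{"x":-0.2624, "y":0.0899, "wz":-0.025, "finger_gap":0.085}, {"x":-0.2624, "y":0.0899, "wz":-0.05, "finger_gap":0.085}, {"x":-0.2624, "y":0.0899, "wz":-0.075, "finger_gap":0.085}, {"x":-0.2624, "y":0.0899, "wz":-0.1, "finger_gap":0.085}, {"x":-0.2624, "y":0.0899, "wz":-0.125, "finger_gap":0.085}, {"x":-0.2624, "y":0.0899, "wz":-0.1372, "finger_gap":0.085}, {"x":-0.2624, "y":0.0899, "wz":-0.1372, "finger_gap":0.085}]' > path.dat && python3 drive.py path.dat >/dev/null
python3 - <<'E'
from h import *
for n,(x0,y0,x1,y1) in {"top":(250,170,300,230),"side":(220,170,350,260)}.items():
    im=robot.capture(n); cv2.imwrite(f"pics/{n}2.png",im); m=masks(im[y0:y1,x0:x1])
    for k in("dark","blue","yellow"):
        for b in blobs(m[k],15):
            p=b[0]+[x0,y0]; print(n,k,p,b[1][2:],"z.105",ray(n,p,.105).round(4),"z.111",ray(n,p,.111).round(4))
a=cv2.resize(cv2.imread('pics/top2.png')[120:240,250:410],None,fx=2.5,fy=2.5);b=cv2.resize(cv2.imread('pics/side2.png')[140:260,200:360],None,fx=2.5,fy=2.5)
cv2.imwrite('pics/e.png',np.hstack([a,b]))
E
python3 to.py 0.6015 -0.273 0.043 16
```

```text
top dark [287.51 185.07] [8, 9, 55] z.105 [ 0.5286 -0.0013] z.111 [ 0.5274 -0.0012]
top blue [268.49 202.19] [20, 18, 57] z.105 [0.4824 0.0481] z.111 [0.4814 0.0479]
top blue [281.75 212.82] [17, 20, 77] z.105 [0.4547 0.0131] z.111 [0.4538 0.013 ]
top yellow [272.86 209.47] [15, 16, 147] z.105 [0.4633 0.0364] z.111 [0.4623 0.0362]
side dark [268.74 178.2 ] [16, 16, 181] z.105 [ 0.6128 -0.0725] z.111 [ 0.6078 -0.0668]
side dark [275.71 202.1 ] [9, 7, 41] z.105 [ 0.5303 -0.003 ] z.111 [0.5259 0.0022]
side blue [242.9  173.07] [10, 5, 29] z.105 [ 0.6896 -0.045 ] z.111 [ 0.684  -0.0395]
side blue [289.76 173.51] [16, 8, 87] z.105 [ 0.5773 -0.1271] z.111 [ 0.5726 -0.121 ]
side blue [311.11 171.62] [15, 5, 53] z.105 [ 0.5323 -0.1725] z.111 [ 0.5279 -0.166 ]
side blue [243.27 180.88] [17, 9, 93] z.105 [ 0.6639 -0.0182] z.111 [ 0.6586 -0.0129]
side blue [295.88 187.78] [18, 16, 152] z.105 [ 0.5232 -0.0855] z.111 [ 0.5188 -0.0797]
side blue [248.16 195.77] [19, 17, 159] z.105 [0.6085 0.0229] z.111 [0.6035 0.0279]
side yellow [282.24 239.5 ] [14, 10, 102] z.105 [0.428  0.0973] z.111 [0.4244 0.1017]
t 4.97 tcp [ 0.6012 -0.2738  0.2376] y-yaw 15.9 tilt 0.06 j [ 0.88  0.52 -0.76  1.34  0.35  1.41  0.41] F [ 1.   1.4 -0.3] w 0.0849
shift [0.0004 0.0005 0.1946]
rot [-0.     -0.001  -0.0022]
```

View pics/e.png

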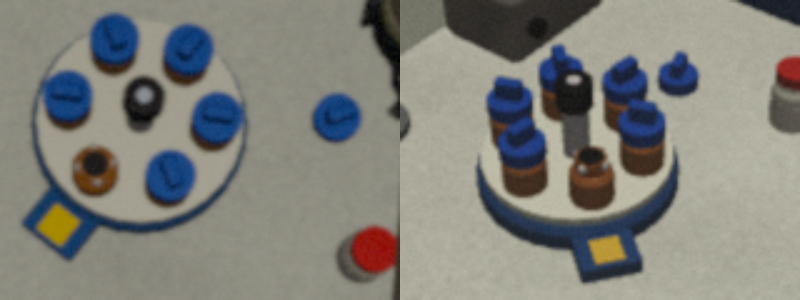

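Mouth seen at about (0.529,-0.0025), in its click at the station; that agrees with the knob grip. Now descend on the lid.

Converted, 0.197 m / 0.8 = 0.2463, 0.04 m / 0.8 = 0.05.

```bash
echo '[{"y":0.0013, "z":0.05, "finger_gap":0.06}, {"y":0.0013, "z":0.1, "finger_gap":0.06}, {"y":0.0013, "z":0.15, "finger_gap":0.06}, {"y":0.0013, "z":0.1875, "finger_gap":0.06}, {"y":0.0013, "z":0.225, "finger_gap":0.06}, {"y":0.0013, "z":0.2463, "finger_gap":0.06}, {"y":0.0013, "z":0.2463, "finger_gap":0.06}, {"y":0.0013, "z":0.2463, "finger_gap":0.06}]' > path.dat && python3 drive.py path.dat; python3 to.py 0.6025 -0.274 0.040 16
```

```text
clock: 5.63
tcp_pos: [0.6025, -0.2715, 0.0411]
ee_rot: [-1.889, -2.509, -0.001]
ft_force: [0.5, -0.9, 1.4]
gripper_width: 0.0601
grip_force: 0.0
t 5.63 tcp [ 0.6025 -0.2715  0.0411] y-yaw 16.1 tilt 0.07 j [ 0.84  0.7  -0.69  1.53  0.48  1.09  0.33] F [ 0.5 -0.9  1.4] w 0.0601
shift [-0.0024 -0.0006  0.0011]
rot [-0.0004 -0.0011  0.0009]
```

Converted, -0.002 m / 0.8 = -0.0025, 0.001 m / 0.8 = 0.0013.

```bash
echo '[{"x":-0.0025, "z":0.0013, "finger_gap":0.06}, {"x":-0.0025, "z":0.0013, "finger_gap":0.005}, {"x":-0.0025, "z":0.0013, "finger_gap":0.005}, {"x":-0.0025, "z":0.0013, "finger_gap":0.005}, {"x":-0.0025, "z":0.0013, "finger_gap":0.005}, {"x":-0.0025, "z":0.0013, "finger_gap":0.005}, {"x":-0.0025, "z":0.0013, "finger_gap":0.005}, {"x":-0.0025, "z":0.0013, "finger_gap":0.005}]' > path.dat && python3 drive.py path.dat 60; python3 to.py 0.6025 -0.274 0.040 16;echo '[{"z":-0.0375, "finger_gap":0.005}, {"z":-0.0875, "finger_gap":0.005}, {"z":-0.1375, "finger_gap":0.005}, {"z":-0.1875, "finger_gap":0.005}, {"z":-0.1875, "finger_gap":0.005}]' > path.dat && python3 drive.py path.dat; python3 to.py 0.529 -0.0025 0.19 16
python3 - <<'E'
from h import *
a=robot.capture("top")[110:230,280:440];b=robot.capture("side")[90:210,260:420]
cv2.imwrite('pics/f.png',cv2.resize(np.hstack([a,b]),None,fx=2.5,fy=2.5))
E
```

```text
clock: 6.3
tcp_pos: [0.6035, -0.2753, 0.0411]
ee_rot: [1.891, 2.507, 0.0]
ft_force: [-0.8, -0.1, 5.2]
gripper_width: 0.015
grip_force: 59.2
t 6.3 tcp [ 0.6035 -0.2753  0.0411] y-yaw 16.0 tilt 0.09 j [ 0.85  0.7  -0.68  1.52  0.48  1.09  0.33] F [-0.8 -0.1  5.2] w 0.015
shift [ 0.0016 -0.0006  0.0011]
rot [ 0.0012  0.0011 -0.0007]
clock: 6.72
tcp_pos: [0.6061, -0.2755, 0.1992]
ee_rot: [1.885, 2.499, 0.005]
ft_force: [1.4, -0.9, 1.3]
gripper_width: 0.0147
grip_force: 58.4
t 6.72 tcp [ 0.6061 -0.2755  0.1992] y-yaw 16.0 tilt 0.67 j [ 0.88  0.55 -0.75  1.39  0.38  1.34  0.4 ] F [ 1.4 -0.9  1.3] w 0.0147
shift [0.2838 0.0008 0.0072]
rot [ 0.0091  0.0073 -0.0008]
```

View pics/f.png

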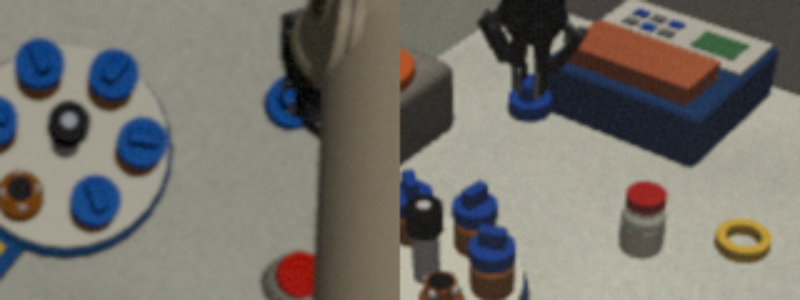

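Lid is held, upright, in the fingers (at (530,100) in the crop). Carry it above the jar.

Converted, 0.28 m / 0.8 = 0.35, 0.15 m / 0.8 = 0.1875.

```bash
echo '[{"x":0.0375, "z":-0.0188, "finger_gap":0.005}, {"x":0.0875, "y":0.001, "z":-0.0188, "finger_gap":0.005}, {"x":0.1375, "y":0.001, "z":-0.0188, "finger_gap":0.005}, {"x":0.1875, "y":0.001, "z":-0.0188, "finger_gap":0.005}, {"x":0.2375, "y":0.001, "z":-0.0188, "finger_gap":0.005}, {"x":0.2875, "y":0.001, "z":-0.0188, "finger_gap":0.005}, {"x":0.325, "y":0.001, "z":-0.0188, "finger_gap":0.005}, {"x":0.35, "y":0.001, "z":-0.0188, "finger_gap":0.005}]' > path.dat && python3 drive.py path.dat >/dev/null; echo '[{"finger_gap":0.005}, {"finger_gap":0.005}]' > path.dat && python3 drive.py path.dat >/dev/null; python3 to.py 0.529 -0.0025 0.16 16
```

```text
t 7.65 tcp [ 0.5258 -0.0051  0.204 ] y-yaw 16.1 tilt 0.09 j [ 0.73  0.26 -0.92  1.75  0.22  1.24  0.04] F [ 0.2 -0.9 -1.1] w 0.0144
shift [0.0016 0.0038 0.044 ]
rot [-0.0016 -0.      0.0014]
```

Converted, 0.044 m / 0.8 = 0.055, 0.02 m / 0.8 = 0.025.

```bash
echo '[{"x":0.002, "y":0.0048, "z":0.025, "finger_gap":0.005}, {"x":0.002, "y":0.0048, "z":0.055, "finger_gap":0.005}, {"x":0.002, "y":0.0048, "z":0.055, "finger_gap":0.005}, {"x":0.002, "y":0.0048, "z":0.055, "finger_gap":0.005}]' > path.dat && python3 drive.py path.dat >/dev/null; python3 to.py 0.529 -0.0025 0.146 16
python3 - <<'E'
from h import *
im=robot.capture("side"); x0,y0=240,165
c=im[y0:y0+65,x0:x0+80]
for b in blobs(masks(c)["blue"],25): print(b[0]+[x0,y0],b[1])
K,R,t=cam("side")
P=lambda w:cv2.projectPoints(np.array([w],float),cv2.Rodrigues(R)[0],t,K,None)[0].ravel().round(1)
print("mouth est px",P((.529,-.0025,.105)),"rim est",P((.529,-.0025,.119)),"per 5mm x,y",P((.534,-.0025,.119)),P((.529,.0025,.119)))
cv2.imwrite('pics/g.png',cv2.resize(c,None,fx=9,fy=9,interpolation=cv2.INTER_CUBIC))
E
```

```text
t 7.98 tcp [ 0.5291 -0.0043  0.1598] y-yaw 15.9 tilt 0.2 j [ 0.7   0.32 -0.9   1.79  0.27  1.17 -0.01] F [-0.3 -1.   1. ] w 0.015
shift [0.0017 0.0005 0.0138]
rot [-0.0031 -0.0016 -0.0021]
[243.38 173.12] [0, 6, 8, 5, 26]
[245.63 181.15] [0, 11, 12, 10, 68]
[295.97 187.86] [48, 14, 18, 16, 153]
[274.21 186.93] [32, 18, 5, 8, 29]
[248.34 195.77] [0, 21, 18, 17, 155]
[275.55 195.43] [27, 25, 18, 10, 99]
mouth est px [276.  202.4] rim est [275.8 198.5] per 5mm x,y [274.4 197.8] [274.7 199.5]
```

View pics/g.png

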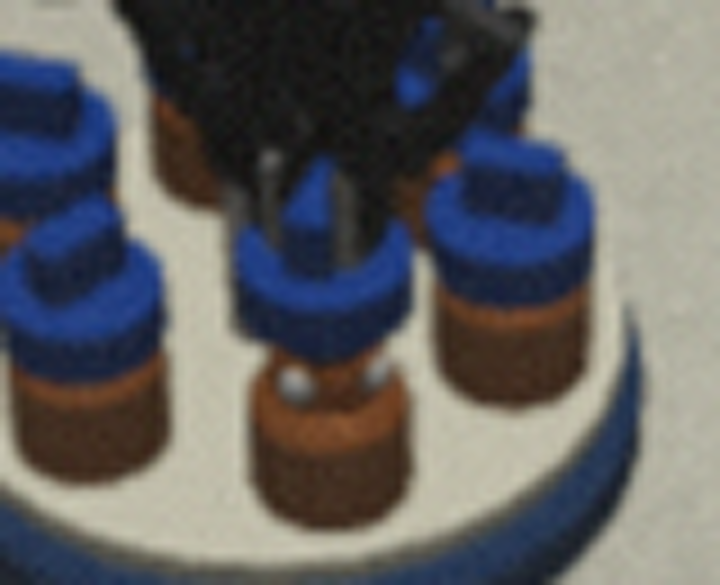

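Lid is laterally centred over the jar within about 1 mm (lid centre at crop x 324, jar 330 including the vertical lean). Lowering to contact.

Converted, 0.017 m / 0.8 = 0.0213, 0.001 m / 0.8 = 0.0013.

```bash
echo '[{"x":0.0013, "z":0.01, "finger_gap":0.005}, {"x":0.0013, "z":0.0175, "finger_gap":0.005}, {"x":0.0013, "z":0.0213, "finger_gap":0.005}, {"x":0.0013, "z":0.0213, "finger_gap":0.005}]' > path.dat && python3 drive.py path.dat ; python3 to.py; echo '[{"z":0.0025, "finger_gap":0.005}, {"z":0.005, "finger_gap":0.005}, {"z":0.005, "finger_gap":0.005}]' > path.dat && python3 drive.py path.dat; python3 to.py
```

```text
clock: 8.37
tcp_pos: [0.5292, -0.0022, 0.1437]
ee_rot: [-1.891, -2.508, 0.001]
ft_force: [-3.0, 0.2, 2.0]
gripper_width: 0.0151
grip_force: 58.7
t 8.37 tcp [ 0.5292 -0.0022  0.1437] y-yaw 16.0 tilt 0.06 j [ 0.69  0.34 -0.9   1.81  0.29  1.14 -0.02] F [-3.   0.2  2. ] w 0.0151
clock: 8.62
tcp_pos: [0.5297, -0.0019, 0.1405]
ee_rot: [1.891, 2.508, 0.0]
ft_force: [-2.6, 0.8, 2.7]
gripper_width: 0.0148
grip_force: 58.9
t 8.62 tcp [ 0.5297 -0.0019  0.1405] y-yaw 16.0 tilt 0.02 j [ 0.69  0.34 -0.9   1.81  0.3   1.13 -0.03] F [-2.6  0.8  2.7] w 0.0148
```

Converted, 0.003 m / 0.8 = 0.0038, 0.0015 m / 0.8 = 0.0019.

```bash
for i in 1 2; do echo '[{"z":0.0019, "finger_gap":0.005}, {"z":0.0038, "finger_gap":0.005}, {"z":0.0038, "finger_gap":0.005}]' > path.dat && python3 drive.py path.dat >/dev/null; python3 to.py; done
```

```text
t 8.87 tcp [ 0.5291 -0.0021  0.1366] y-yaw 16.0 tilt 0.05 j [ 0.69  0.35 -0.89  1.81  0.3   1.12 -0.03] F [-2.7  1.7 -3. ] w 0.0147
t 9.12 tcp [ 0.5288 -0.0022  0.133 ] y-yaw 16.0 tilt 0.1 j [ 0.68  0.35 -0.89  1.82  0.3   1.12 -0.03] F [-1.4  1.3 -7. ] w 0.0147
```

Converted, 0.003 m / 0.8 = 0.0038, 0.0015 m / 0.8 = 0.0019.

```bash
for i in 1 2; do echo '[{"z":0.0019, "finger_gap":0.005}, {"z":0.0038, "finger_gap":0.005}, {"z":0.0038, "finger_gap":0.005}]' > path.dat && python3 drive.py path.dat >/dev/null; python3 to.py; done
```

```text
t 9.37 tcp [ 0.5302 -0.0023  0.1313] y-yaw 15.9 tilt 0.08 j [ 0.68  0.36 -0.89  1.82  0.31  1.11 -0.04] F [-0.5 -0.9 -0.8] w 0.0148
t 9.62 tcp [ 0.5311 -0.0016  0.131 ] y-yaw 16.0 tilt 0.18 j [ 0.68  0.36 -0.89  1.82  0.31  1.11 -0.04] F [-9.5  0.4 26.7] w 0.0154
```

Converted, -0.0016 m / 0.8 = -0.002.

```bash
echo '[{"z":-0.002, "finger_gap":0.005}, {"z":-0.002, "finger_gap":0.005}, {"z":-0.002, "finger_gap":0.005}, {"z":-0.002, "finger_gap":0.005}]' > path.dat && python3 drive.py path.dat >/dev/null; python3 to.py;  echo '[{"finger_gap":0.005}, {"finger_gap":0.005}, {"finger_gap":0.005}, {"finger_gap":0.005}]' > path.dat && python3 drive.py path.dat >/dev/null; python3 to.py
```

```text
t 9.95 tcp [ 0.5306 -0.0021  0.131 ] y-yaw 16.0 tilt 0.13 j [ 0.68  0.36 -0.89  1.82  0.31  1.11 -0.04] F [-3.1 -0.9 12.5] w 0.0144
t 10.28 tcp [ 0.5306 -0.002   0.131 ] y-yaw 16.0 tilt 0.13 j [ 0.68  0.36 -0.89  1.82  0.31  1.11 -0.04] F [-4.3  0.2 12.4] w 0.0147
```

```bash
python3 - <<'E'
from h import *
c=robot.capture("side")[150:250,220:345]
cv2.imwrite('pics/i.png',cv2.resize(c,None,fx=6,fy=6,interpolation=cv2.INTER_CUBIC))
E
```

```text
(no output)
```

View pics/i.png

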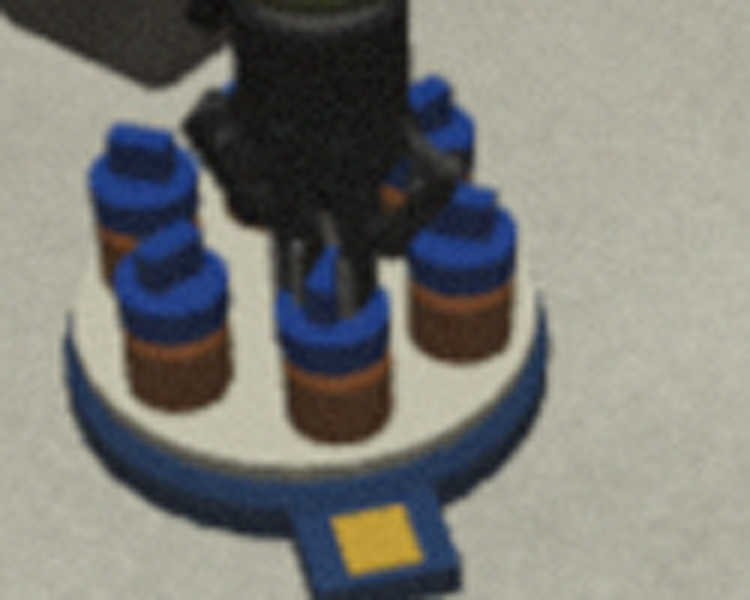

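The lid (333,330) sits level on its jar with the same narrow brown band as its neighbours, so it is home, beside the yellow mark. Handing in.

```bash
python3 -c "
from station import robot
print(robot.hand_in())"
```

```text
the job is handed in; nothing more can be done
None
```

I turned the carousel one click to bring the open jar to the station, pressed the lid fully home, and handed the job in at about 10.3 s, still pressing down with about 12 N; the hand-in returned no verdict.

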